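Release the lamp slide of a rim grinder

TASK

A fired clay lamp sits on the locked slide of the small rim grinder. Take the pin tool (the one with the straight round handle) from the rack, reach with its pin into the square recess on the slide to press the release button, and with the button held down push the slide all the way out, away from the grinding head. Then lift the pin clear and hang it upright in the rack hole it came from, leaving the pot, the stack of lamps and the other two tools where they are.

Things in the scene. Friction and masses are not known exactly. Their poses are not given: they have to be found in the camera images.
- pin_mid (a point): Pin tool: centre of its handle, z up along the tool. Handle: straight pale wood cylinder, 24 mm diameter, 30 mm above and below this point. Under it a steel collar, 34 mm diameter, 6 mm thick, resting on the rack's top; then an 8 mm steel pin, 70 mm long, its end 106 mm below this point. 0.08 to 0.17 kg. It hangs upright in any one of the rack's three holes.
- rack: Fixed open wooden tool rack, 250 mm (its x, within 0.3 rad of world x) by 60 mm, top 92 mm high; origin under its centre. Three 20 mm holes through its 12 mm top board at x = -80, 0 and 80 mm; open below, with an 8 mm floor.
- recess (a point): Centre of the mouth of the square recess in the slide's aluminium boss (48 x 48 mm, top level with this point, 78 mm above the table). Moves with the slide, which travels out along this frame's -x; z up. Mouth 40 mm square, sloping in to a 20 x 20 mm shaft that starts 12 mm down. The button's flat top lies in the shaft, 34 mm below the mouth when up, 42 mm when fully down.
- button (a joint): Travel of the sprung release button, m: 0 up, 0.008 fully down on a hard stop. About 2 N starts it, 7 N holds it fully down; it springs back. The slide is free to move while this is above 0.006.
- slide (a joint): How far the slide is out, m: 0 locked at the start, 0.09 fully out at its stop; past 0.025 it is clear of the catch. Freed, about 3 N on the recess wall moves it and it stays where left. It lies in a fixed green grinder with rails 54 mm high; the motor head, 90 mm wide and 170 mm high, stands over the clay lamp, its axis 130 mm from the recess, opposite to the way out.
- ball_tool: Bystander in the rack: tool with a 40 mm wooden ball on top, 62 mm above the rack; origin under its collar, level with the rack's top.
- square_tool: Bystander in the rack: tool with a 34 mm square wooden block, 36 mm above the rack; origin under its collar, level with the rack's top.
- pot: Bystander: an open terracotta pot, 76 mm across, 75 mm high; origin at its foot.
- lamp_stack: Bystander: a stack of four clay lamps joined as one piece, 70 mm across, 82 mm high; origin at its foot.
There are look-alikes about, which are no part of the job. What is shaped like the part that bears pin_mid but purple is not meant.

How it is judged:
By the outcome, as a careful person would: the job done as asked, in the order asked, and still so for the second after the job is handed in, with the robot touching nothing.
It also fails if it takes over 48 s, if anything falls off the work surface, if the arm or the gripper's body presses on something with over 40 N, if the wrist force passes 120 N, or if a joint passes its speed limit or range.

ROBOT

A 6-joint arm with a two-finger parallel gripper is mounted at the origin on the work surface. World frame = base frame: x ahead of the robot, y to its left, z up, the work surface at z = 0. Lengths are in m, angles in rad, forces in N, time in s.
With the tool pointing down it reaches from about 0.3 to 0.85 m from the base axis. Payload 5.4 kg.
Tool frame: the origin (TCP) lies on the centre line of the jaws, within the pads' length; the fingertips stand ctrl.nose_length ahead of it and the grasp point (between the pads) lies 2 mm behind it (ctrl.nose_length is the distance from the TCP to the fingertips, in m); z points along the fingers, y is the direction in which the jaws open and shut (so a half turn about z gives the same grasp; the last joint's range is limited). The gripper opens to 85 mm and grips with 20 to 120 N. Pads are 22 mm wide; open, the fingers measure 114 mm over their backs; the gripper's body (76 mm by 85 mm) begins 54 mm behind the grasp point. The pads swing forward as they close: fully open they stand 13 mm farther back than shut.
Start: joints at [-1.423, 0.158, 1.597, -0, 1.386, -0.21], TCP at [0.201, -0.539, 0.248] pointing down, gripper open.
Joint ranges: [-2.91, 2.91], [-0.94, 2.29], [0.18, 2.7], [-1.29, 4.43], [0.17, 2.64], [-3, 3]. Speed limits (rad/s): [2.57, 2.57, 3.14, 3.14, 3.14, 3.14].

INTERFACE

Orientations are given as a rotation vector (axis times angle).
In Python, from bench import ctrl gives the robot as it stands.
- The arm moves only by the tool apply_moves, never from a script. Its argument "targets" is a list of rows, each an object of numbers: "rx", "ry", "rz": the turn, a rotation vector about the tool's x, y, z in degrees; "dx", "dy", "dz": the shift along the tool's x, y, z in mm; "jaw": the opening, from 0 (shut) to 1 (fully open). In form: [{"rx": .., "ry": .., "rz": .., "dx": .., "dy": .., "dz": .., "jaw": ..}, ...]. A call has 1 to 8 rows; each row is the pose to reach, as a shift and turn from the pose commanded when the call began, along the tool's axes at that moment; what a row does not reach only later rows make up. A row lasts 1/8 s, in which the tool goes at most 62.5 mm and 10.7 degrees, less where a joint would pass 70% of its speed; a pose out of reach is approached as far as the arm can. A call with a gripper value outside its range is refused whole. The fingers move at their own pace and stop on an object; "newtons" is the grip in N (left out, the last holds). Time passes only in rows, so rows that repeat a pose let the fingers close. It gives the time, the measured TCP pose, the force and the opening at its end, in the units of the state.
- ctrl.observe(): the state, without advancing time (a new reading comes with each control period).
- ctrl.read_camera(name): name is "scene" or "top"; returns a dict with "pixels" (384x512x3 uint8, red, green, blue), "fx", "fy", "cx", "cy" (pixels), "D" ([k1, k2, p1, p2, k3] as OpenCV has them; the pictures are not rectified), "eye" and "attitude" of the camera in the world. Camera axes: x right, y down, z forward; pixel columns grow to the right and rows downward; lengths in m; the calibration is good to about 2 mm. A picture is of the moment at which its call begins. There is no depth.
- ctrl.sign_off(): hands the job in, once; it reports no verdict.
The state is a dict: "time": time; "joint_pos": joint angles; "joint_velocities": joint speeds; "tau": joint torques, N m; "tool_pos": TCP position; "tcp_rot": TCP orientation; "wrist_force": force on the tool from outside, world axes, zero at the start; "moment": the same for the moment, N m; "opening": opening from 0.0 (shut) to 1.0 (fully open).
Only numpy, scipy, OpenCV 4.12 (cv2) and the standard library are available. Lean on these libraries where they do the work, as an engineer would, in place of code of your own. Each camera call takes 0.05 s, during which the arm holds its last target. There are 200 camera calls.

## Working session

There is one attempt and no reset: what is moved stays moved. The work goes in short steps, Python scripts to look and compute and a tool call to move; the robot and the scene stay as the last step left them, time stands still between calls to the robot, and variables do not carry over. Pictures are saved under pics/ and viewed, on a budget of 10 in all, crops included, one or two more only if the job needs it, and the job is handed in when it is done.

Besides the shell and the picture viewer there is one more tool, called after "Request:" by a JSON object that holds its "method" and its "body". apply_moves: Moves the arm, as the interface text tells. Its arguments: {"type":"object","properties":{"targets":{"type":"array","items":{"type":"object","properties":{"rx":{"type":"number"},"ry":{"type":"number"},"rz":{"type":"number"},"dx":{"type":"number"},"dy":{"type":"number"},"dz":{"type":"number"},"jaw":{"type":"number"}}}},"newtons":{"type":"number"}},"required":["targets"]}

```bash
mkdir -p pics; ls; python3 - <<'E'
from bench import ctrl
import cv2,numpy as np
for n in("scene","top"):
    c=ctrl.read_camera(n); cv2.imwrite(f"pics/{n}0.png",c["pixels"][:,:,::-1])
    print({k:np.round(v,4).tolist() for k,v in c.items() if k!="pixels"})
print(ctrl.observe(),ctrl.nose_length)
E
```

```text
pics
{'fx': 380.7601, 'fy': 380.7601, 'cx': 253.4303, 'cy': 187.4404, 'D': [-0.0737, 0.0, 0.0, 0.0, 0.0], 'eye': [1.0677, -0.5018, 0.7954], 'attitude': [-2.1809, -0.8838, 0.3914]}
{'fx': 364.052, 'fy': 364.052, 'cx': 252.2575, 'cy': 189.5307, 'D': [-0.0753, 0.0, 0.0, 0.0, 0.0], 'eye': [0.418, 0.0251, 1.1182], 'attitude': [-2.1333, 2.1708, -0.1299]}
{'time': 0.1, 'joint_pos': array([-1.42309343e+00,  1.59000795e-01,  1.59811182e+00, -1.94993903e-05,
        1.38620190e+00, -2.10076644e-01]), 'joint_velocities': array([ 0.00064339, -0.00195882, -0.00328931, -0.00059882, -0.00098373,
       -0.00035708]), 'tau': array([ 2.01456928e-04, -3.96994042e+01, -3.32338142e+01, -1.85476320e-04,
        4.23051591e-03, -9.32894508e-07]), 'tool_pos': array([ 0.20127207, -0.53807171,  0.24740427]), 'tcp_rot': array([-3.08976350e+00, -5.58705323e-01, -5.42176351e-05]), 'wrist_force': array([-0.2963087 ,  0.09350745,  0.04855326]), 'moment': array([ 0.05344559, -0.03260347,  0.00471775]), 'opening': 1.0011006139123966} 0.017
```

View pics/scene0.png

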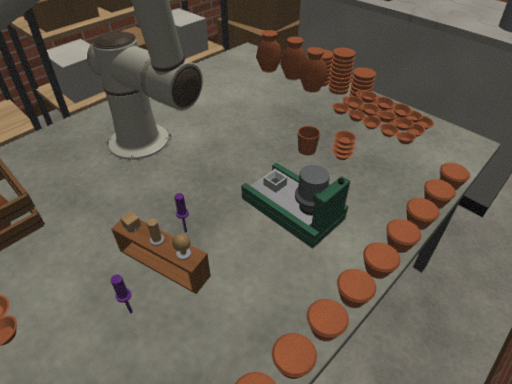

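View pics/top0.png

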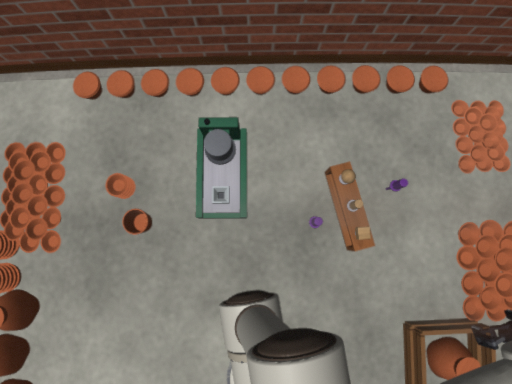

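The scene picture shows the rack's tools: square block (130,222), straight pale cylinder (155,232) and ball (182,243). Two purple pins stand or lie loose at (181,205) and (121,289). The recess is at about (275,181) in scene and (220,195) in top. The pale straight handle in the middle hole fits pin_mid, and the purple ones are excluded. I'll confirm it in one enlarged crop.

```bash
python3 - <<'E'
import cv2,numpy as np
s=cv2.imread("pics/scene0.png");t=cv2.imread("pics/top0.png")
def crop(i,x,y,w,h,k):return cv2.resize(i[y:y+h,x:x+w],None,fx=k,fy=k,interpolation=cv2.INTER_CUBIC)
a=np.hstack([crop(s,105,190,110,100,3.63),crop(t,310,155,110,100,3.63)])
b=np.hstack([crop(s,250,155,110,65,3.63),crop(t,170,160,110,65,3.63)])
o=np.vstack([a,b])[:600,:800];print(o.shape);cv2.imwrite("pics/c1.png",o)
E
```

```text
(599, 798, 3)
```

View pics/c1.png

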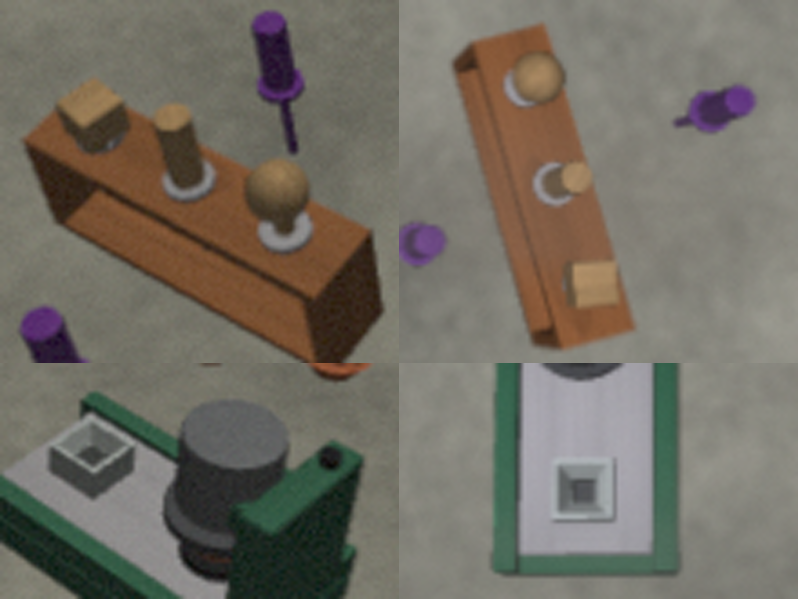

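The crop confirms the plain pale cylinder in the middle hole, crop (173,110), between the square block and the ball. Recess mouth centre: crop (91,449) in scene and (585,489) in top. Next I'll locate these points.

```bash
cat > h.py <<'E'
import cv2,numpy as np
from scipy.spatial.transform import Rotation as R
P={"scene":(380.7601,253.4303,187.4404,-.0737,[1.0677,-.5018,.7954],[-2.1809,-.8838,.3914]),
"top":(364.052,252.2575,189.5307,-.0753,[.418,.0251,1.1182],[-2.1333,2.1708,-.1299])}
def ray(n,uv):
    f,cx,cy,k,e,a=P[n]
    K=np.array([[f,0,cx],[0,f,cy],[0,0,1.]])
    q=cv2.undistortPoints(np.array([[uv]],float),K,np.array([k,0,0,0,0.]))[0,0]
    return np.array(e),R.from_rotvec(a).apply([*q,1])
def onz(n,uv,z):
    e,d=ray(n,uv); return e+d*(z-e[2])/d[2]
def tri(a,b):
    (e,d),(g,h)=ray("scene",a),ray("top",b)
    s=np.linalg.lstsq(np.c_[d,-h],g-e,rcond=None)[0]
    p,q=e+d*s[0],g+h*s[1]; return (p+q)/2,np.linalg.norm(p-q)
def proj(n,p):
    f,cx,cy,k,e,a=P[n]
    r=R.from_rotvec(a).inv(); K=np.array([[f,0,cx],[0,f,cy],[0,0,1.]])
    return cv2.projectPoints(np.array([p],float),r.as_rotvec(),r.apply(-np.array(e)),K,np.array([k,0,0,0,0.]))[0][0,0]
E
python3 - <<'E'
from h import *
np.set_printoptions(precision=4,suppress=True)
S=lambda x,y:(105+x/3.63,190+y/3.63);T=lambda x,y:(310+(x-399)/3.63,155+y/3.63)
S2=lambda x,y:(250+x/3.63,155+(y-363)/3.63);T2=lambda x,y:(170+(x-399)/3.63,160+(y-363)/3.63)
for n,a,b,z in[("handle top",S(173,110),T(576,177),.158),("collar",S(189,180),T(555,184),.098),
 ("ball",S(277,187),T(538,77),.134),("sq top",S(91,100),T(594,283),.128),("recess",S2(91,449),T2(585,489),.078)]:
    print(n,*tri(a,b),onz("scene",a,z),onz("top",b,z))
# rails/boss edges in top for yaw
for q,z in[((495,570),.054),((679,572),.054),((498,363),.054),((679,363),.054),((553,458),.078),((614,458),.078),((614,520),.078),((552,520),.078)]:
    print(q,onz("top",T2(*q),z)[:2])
E
```

```text
handle top [ 0.4986 -0.2505  0.1582] 0.0019579793922773754 [ 0.4991 -0.2497  0.158 ] [ 0.4981 -0.2514  0.158 ]
collar [ 0.4989 -0.2529  0.092 ] 0.0016747361793888217 [ 0.5043 -0.2544  0.098 ] [ 0.498 -0.252  0.098]
ball [ 0.5768 -0.2329  0.1343] 0.0010448260870303764 [ 0.5769 -0.2324  0.134 ] [ 0.5765 -0.2334  0.134 ]
sq top [ 0.4212 -0.2702  0.124 ] 0.0016051515522093926 [ 0.4257 -0.271   0.128 ] [ 0.4208 -0.2697  0.128 ]
recess [0.5397 0.1224 0.0706] 0.0022298840275736306 [0.5457 0.117  0.078 ] [0.5381 0.1209 0.078 ]
(495, 570) [0.4764 0.1963]
(679, 572) [0.4724 0.0479]
(498, 363) [0.6466 0.1943]
(679, 363) [0.6436 0.0453]
(553, 458) [0.5634 0.1463]
(614, 458) [0.5625 0.0977]
(614, 520) [0.5131 0.0981]
(552, 520) [0.5139 0.1472]
```

```bash
cat >> h.py <<'E'
def go(x,y,z,yaw):
    "shift (mm) and turn (deg) in tool axes from the measured pose to tool-down at yaw (tool x, deg)"
    from bench import ctrl
    o=ctrl.observe(); r=R.from_rotvec(o["tcp_rot"])
    d=r.inv().apply(np.array([x,y,z])-o["tool_pos"])*1e3
    t=R.from_euler("z",yaw,degrees=True)*R.from_rotvec([np.pi,0,0])
    print("d",d.round(1),"r",(r.inv()*t).as_rotvec(degrees=True).round(1),"pos",o["tool_pos"].round(4),"F",o["wrist_force"].round(1),"open",round(o["opening"],3),"t",o["time"])
E
python3 -c "
from h import *
go(.4985,-.251,.22,13.2)"
```

```text
d [ 378.9 -164.8   27.8] r [-0.1 -0.   7.3] pos [ 0.2013 -0.5381  0.2474] F [-0.3  0.1  0. ] open 1.001 t 0.1
```

Request:
{"method": "apply_moves", "body": {"targets": [{"dx": 54, "dy": -24, "dz": 0, "rz": 2}, {"dx": 108, "dy": -47, "dz": 5, "rz": 4}, {"dx": 162, "dy": -70, "dz": 10, "rz": 7}, {"dx": 216, "dy": -94, "dz": 15, "rz": 7.3}, {"dx": 270, "dy": -118, "dz": 20, "rz": 7.3}, {"dx": 324, "dy": -141, "dz": 25, "rz": 7.3}, {"dx": 379, "dy": -165, "dz": 28, "rz": 7.3}, {"dx": 379, "dy": -165, "dz": 28, "rz": 7.3}]}}

```text
schema error: expected keys rx, ry, rz, dx, dy, dz, jaw
```

Request:
{"method": "apply_moves", "body": {"targets": [{"jaw": 1}, {"jaw": 1}]}}

```text
schema error: expected keys rx, ry, rz, dx, dy, dz, jaw
```

```bash
python3 - <<'E'
from h import *
from bench import ctrl
go(.4985,-.251,.22,13.2)
s=ctrl.read_camera("scene")["pixels"][:,:,::-1];t=ctrl.read_camera("top")["pixels"][:,:,::-1]
def crop(i,x,y,w,h,k):return cv2.resize(i[y:y+h,x:x+w],None,fx=k,fy=k,interpolation=cv2.INTER_CUBIC)
cv2.imwrite("pics/c2.png",np.hstack([crop(s,90,150,130,140,3),crop(t,300,140,130,140,3)]))
E
```

```text
d [ 378.9 -164.8   27.8] r [-0.1 -0.   7.3] pos [ 0.2013 -0.5381  0.2474] F [-0.3  0.1  0. ] open 1.001 t 0.1
```

View pics/c2.png

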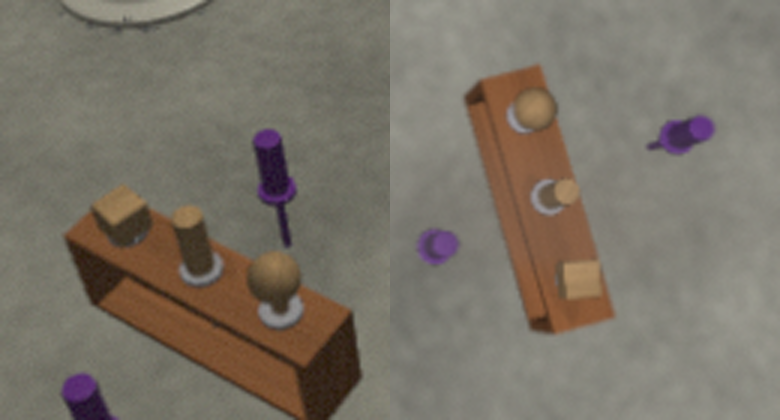

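All seven keys are required, so nothing moved. The picture shows the scene as before: handle at crop (188,217) and (566,190).

Request:
{"method": "apply_moves", "body": {"targets": [{"rx": 0, "ry": 0, "rz": 2, "dx": 54, "dy": -24, "dz": 0, "jaw": 1}, {"rx": 0, "ry": 0, "rz": 4, "dx": 108, "dy": -47, "dz": 5, "jaw": 1}, {"rx": 0, "ry": 0, "rz": 7, "dx": 162, "dy": -70, "dz": 10, "jaw": 1}, {"rx": 0, "ry": 0, "rz": 7.3, "dx": 216, "dy": -94, "dz": 15, "jaw": 1}, {"rx": 0, "ry": 0, "rz": 7.3, "dx": 270, "dy": -118, "dz": 20, "jaw": 1}, {"rx": 0, "ry": 0, "rz": 7.3, "dx": 324, "dy": -141, "dz": 25, "jaw": 1}, {"rx": 0, "ry": 0, "rz": 7.3, "dx": 379, "dy": -165, "dz": 28, "jaw": 1}, {"rx": 0, "ry": 0, "rz": 7.3, "dx": 379, "dy": -165, "dz": 28, "jaw": 1}], "newtons": 80}}

```text
time: 1.2
tool_pos: [0.5004, -0.2479, 0.2197]
tcp_rot: [-3.118, -0.37, 0.0]
wrist_force: [-0.9, -0.5, 0.0]
opening: 0.998
```

Request:
{"method": "apply_moves", "body": {"targets": [{"rx": 0, "ry": 0, "rz": 0, "dx": 0, "dy": 0, "dz": 0, "jaw": 1}, {"rx": 0, "ry": 0, "rz": 0, "dx": 0, "dy": 0, "dz": 0, "jaw": 1}]}}

```text
time: 1.45
tool_pos: [0.4978, -0.2524, 0.2203]
tcp_rot: [3.121, 0.358, -0.0]
wrist_force: [0.4, 0.2, 0.4]
opening: 0.998
```

```bash
python3 - <<'E'
from h import *
from bench import ctrl
go(.4985,-.251,.22,13.2)
s=ctrl.read_camera("scene")["pixels"][:,:,::-1];t=ctrl.read_camera("top")["pixels"][:,:,::-1]
def crop(i,x,y,w,h,k):return cv2.resize(i[y:y+h,x:x+w],None,fx=k,fy=k,interpolation=cv2.INTER_CUBIC)
cv2.imwrite("pics/c3.png",np.hstack([crop(s,90,150,130,140,3),crop(t,300,140,130,140,3)]))
E
```

```text
d [ 1.  -1.2  0.3] r [ 0.   0.  -0.1] pos [ 0.4978 -0.2524  0.2203] F [0.4 0.2 0.4] open 0.998 t 1.45
```

View pics/c3.png

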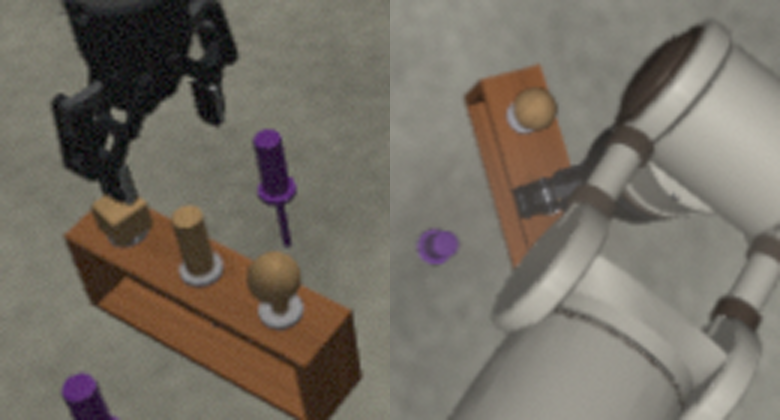

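The open fingers straddle the handle, with tips at (120,190) and (212,110) in the crop. Their midpoint lies above the handle top at (188,217). Descend and grip.

Request:
{"method": "apply_moves", "body": {"targets": [{"rx": 0, "ry": 0, "rz": 0, "dx": 1, "dy": -1, "dz": 30, "jaw": 1}, {"rx": 0, "ry": 0, "rz": 0, "dx": 1, "dy": -1, "dz": 60, "jaw": 1}, {"rx": 0, "ry": 0, "rz": 0, "dx": 1, "dy": -1, "dz": 88, "jaw": 1}, {"rx": 0, "ry": 0, "rz": 0, "dx": 1, "dy": -1, "dz": 88, "jaw": 1}, {"rx": 0, "ry": 0, "rz": 0, "dx": 1, "dy": -1, "dz": 88, "jaw": 0.35}, {"rx": 0, "ry": 0, "rz": 0, "dx": 1, "dy": -1, "dz": 88, "jaw": 0.35}, {"rx": 0, "ry": 0, "rz": 0, "dx": 1, "dy": -1, "dz": 88, "jaw": 0.2}, {"rx": 0, "ry": 0, "rz": 0, "dx": 1, "dy": -1, "dz": 88, "jaw": 0}], "newtons": 40}}

```text
time: 2.55
tool_pos: [0.4998, -0.2505, 0.1333]
tcp_rot: [3.119, 0.361, 0.002]
wrist_force: [0.0, -0.9, 2.9]
opening: 0.273
```

Request:
{"method": "apply_moves", "body": {"targets": [{"rx": 0, "ry": 0, "rz": 0, "dx": 0, "dy": 0, "dz": 0, "jaw": 0}, {"rx": 0, "ry": 0, "rz": 0, "dx": 0, "dy": 0, "dz": 0, "jaw": 0}, {"rx": 0, "ry": 0, "rz": 0, "dx": 0, "dy": 0, "dz": 0, "jaw": 0}, {"rx": 0, "ry": 0, "rz": 0, "dx": 0, "dy": 0, "dz": 0, "jaw": 0}], "newtons": 90}}

```text
time: 3.05
tool_pos: [0.4998, -0.2506, 0.1334]
tcp_rot: [3.119, 0.361, 0.002]
wrist_force: [-0.2, 0.4, 6.8]
opening: 0.261
```

Request:
{"method": "apply_moves", "body": {"targets": [{"rx": 0, "ry": 0, "rz": 0, "dx": 0, "dy": 0, "dz": -15, "jaw": 0}, {"rx": 0, "ry": 0, "rz": 0, "dx": 0, "dy": 0, "dz": -40, "jaw": 0}, {"rx": 0, "ry": 0, "rz": 0, "dx": 0, "dy": 0, "dz": -70, "jaw": 0}, {"rx": 0, "ry": 0, "rz": 0, "dx": 0, "dy": 0, "dz": -100, "jaw": 0}, {"rx": 0, "ry": 0, "rz": 0, "dx": 0, "dy": 0, "dz": -120, "jaw": 0}, {"rx": 0, "ry": 0, "rz": 0, "dx": 0, "dy": 0, "dz": -120, "jaw": 0}, {"rx": 0, "ry": 0, "rz": 0, "dx": 0, "dy": 0, "dz": -120, "jaw": 0}]}}

```text
time: 3.92
tool_pos: [0.4988, -0.2496, 0.2512]
tcp_rot: [-3.119, -0.361, 0.002]
wrist_force: [0.2, -0.3, -0.7]
opening: 0.263
```

```bash
python3 - <<'E'
from h import *
go(.538,.122,.253,89)
E
```

```text
d [ 123.  -352.9   -1.4] r [ -0.1  -0.  -75.8] pos [ 0.4988 -0.2496  0.2512] F [ 0.2 -0.3 -0.7] open 0.263 t 3.925
```

Request:
{"method": "apply_moves", "body": {"targets": [{"rx": 0, "ry": 0, "rz": -9, "dx": 15, "dy": -44, "dz": 0, "jaw": 0}, {"rx": 0, "ry": 0, "rz": -18, "dx": 30, "dy": -88, "dz": 0, "jaw": 0}, {"rx": 0, "ry": 0, "rz": -28, "dx": 46, "dy": -132, "dz": 0, "jaw": 0}, {"rx": 0, "ry": 0, "rz": -38, "dx": 62, "dy": -176, "dz": 0, "jaw": 0}, {"rx": 0, "ry": 0, "rz": -47, "dx": 77, "dy": -220, "dz": 0, "jaw": 0}, {"rx": 0, "ry": 0, "rz": -57, "dx": 92, "dy": -264, "dz": 0, "jaw": 0}, {"rx": 0, "ry": 0, "rz": -66, "dx": 108, "dy": -309, "dz": 0, "jaw": 0}, {"rx": 0, "ry": 0, "rz": -76, "dx": 123, "dy": -353, "dz": 0, "jaw": 0}]}}

```text
time: 4.92
tool_pos: [0.5376, 0.1232, 0.2507]
tcp_rot: [-2.229, -2.211, 0.003]
wrist_force: [-1.2, -0.3, -0.8]
opening: 0.258
```

Request:
{"method": "apply_moves", "body": {"targets": [{"rx": 0, "ry": 0, "rz": 0, "dx": 0, "dy": 0, "dz": 20, "jaw": 0}, {"rx": 0, "ry": 0, "rz": 0, "dx": 0, "dy": 0, "dz": 45, "jaw": 0}, {"rx": 0, "ry": 0, "rz": 0, "dx": 0, "dy": 0, "dz": 45, "jaw": 0}, {"rx": 0, "ry": 0, "rz": 0, "dx": 0, "dy": 0, "dz": 45, "jaw": 0}]}}

```text
time: 5.42
tool_pos: [0.5385, 0.1216, 0.2075]
tcp_rot: [-2.237, -2.206, 0.0]
wrist_force: [-0.1, -0.2, -0.5]
opening: 0.258
```

```bash
python3 - <<'E'
from h import *
from bench import ctrl
go(.538,.122,.206,89)
s=ctrl.read_camera("scene")["pixels"][:,:,::-1];t=ctrl.read_camera("top")["pixels"][:,:,::-1]
def crop(i,x,y,w,h,k):return cv2.resize(i[y:y+h,x:x+w],None,fx=k,fy=k,interpolation=cv2.INTER_CUBIC)
cv2.imwrite("pics/c4.png",np.hstack([crop(s,230,110,90,110,5),crop(t,165,150,70,110,5)]))
p=ctrl.observe()["tool_pos"]
for z in(.072,.033,-.022):print(proj("scene",p-[0,0,.0054+.106-0] if z==.072 else p+[0,0,z-.0054-.05]))
E
```

```text
d [ 0.4 -0.5  1.5] r [-0.  -0.   0.2] pos [0.5385 0.1216 0.2075] F [-0.1 -0.2 -0.5] open 0.258 t 5.425
[274.60851177 171.78979651]
[275.69459709 146.36796562]
[275.01046366 162.41834108]
```

View pics/c4.png

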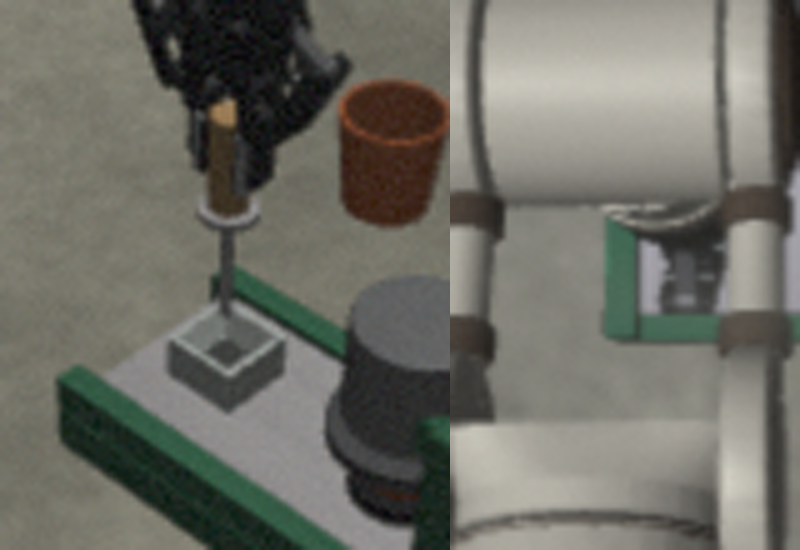

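The pin hangs upright, its tip at crop (227,318). Lowered 18 mm it falls on the mouth centre at crop (227,344), so it's well aligned. Going in.

Request:
{"method": "apply_moves", "body": {"targets": [{"rx": 0, "ry": 0, "rz": 0, "dx": 0, "dy": 0, "dz": 15, "jaw": 0}, {"rx": 0, "ry": 0, "rz": 0, "dx": 0, "dy": 0, "dz": 30, "jaw": 0}, {"rx": 0, "ry": 0, "rz": 0, "dx": 0, "dy": 0, "dz": 40, "jaw": 0}, {"rx": 0, "ry": 0, "rz": 0, "dx": 0, "dy": 0, "dz": 48, "jaw": 0}, {"rx": 0, "ry": 0, "rz": 0, "dx": 0, "dy": 0, "dz": 48, "jaw": 0}, {"rx": 0, "ry": 0, "rz": 0, "dx": 0, "dy": 0, "dz": 48, "jaw": 0}]}}

```text
time: 6.28
tool_pos: [0.5388, 0.1217, 0.1597]
tcp_rot: [2.236, 2.205, 0.001]
wrist_force: [-0.0, 0.8, -1.5]
opening: 0.259
```

Request:
{"method": "apply_moves", "body": {"targets": [{"rx": 0, "ry": 0, "rz": 0, "dx": 0, "dy": 0, "dz": 3, "jaw": 0}, {"rx": 0, "ry": 0, "rz": 0, "dx": 0, "dy": 0, "dz": 6, "jaw": 0}, {"rx": 0, "ry": 0, "rz": 0, "dx": 0, "dy": 0, "dz": 8, "jaw": 0}, {"rx": 0, "ry": 0, "rz": 0, "dx": 0, "dy": 0, "dz": 8, "jaw": 0}]}}

```text
time: 6.78
tool_pos: [0.5389, 0.1217, 0.1518]
tcp_rot: [2.236, 2.205, 0.001]
wrist_force: [0.5, 0.4, 2.4]
opening: 0.258
```

Contact with the button. Press on to the hard stop.

Request:
{"method": "apply_moves", "body": {"targets": [{"rx": 0, "ry": 0, "rz": 0, "dx": 0, "dy": 0, "dz": 2, "jaw": 0}, {"rx": 0, "ry": 0, "rz": 0, "dx": 0, "dy": 0, "dz": 4, "jaw": 0}, {"rx": 0, "ry": 0, "rz": 0, "dx": 0, "dy": 0, "dz": 5, "jaw": 0}, {"rx": 0, "ry": 0, "rz": 0, "dx": 0, "dy": 0, "dz": 5, "jaw": 0}]}}

```text
time: 7.28
tool_pos: [0.5389, 0.1216, 0.1472]
tcp_rot: [2.236, 2.205, 0.001]
wrist_force: [-0.9, -0.4, 8.2]
opening: 0.261
```

Request:
{"method": "apply_moves", "body": {"targets": [{"rx": 0, "ry": 0, "rz": 0, "dx": 0, "dy": 0, "dz": 1, "jaw": 0}, {"rx": 0, "ry": 0, "rz": 0, "dx": 0, "dy": 0, "dz": 1, "jaw": 0}]}}

```text
time: 7.52
tool_pos: [0.5391, 0.1217, 0.147]
tcp_rot: [2.236, 2.205, 0.002]
wrist_force: [-2.8, 0.3, 12.3]
opening: 0.259
```

The button is on its stop (force jumps to 12 N with no travel). Push out along −y of the tool, which is world −x.

Request:
{"method": "apply_moves", "body": {"targets": [{"rx": 0, "ry": 0, "rz": 0, "dx": 0, "dy": -3, "dz": 0.5, "jaw": 0}, {"rx": 0, "ry": 0, "rz": 0, "dx": 0, "dy": -6, "dz": 0.5, "jaw": 0}, {"rx": 0, "ry": 0, "rz": 0, "dx": 0, "dy": -10, "dz": 0.5, "jaw": 0}, {"rx": 0, "ry": 0, "rz": 0, "dx": 0, "dy": -14, "dz": 0.5, "jaw": 0}, {"rx": 0, "ry": 0, "rz": 0, "dx": 0, "dy": -18, "dz": 0.5, "jaw": 0}, {"rx": 0, "ry": 0, "rz": 0, "dx": 0, "dy": -18, "dz": 0.5, "jaw": 0}]}}

```text
time: 8.28
tool_pos: [0.5227, 0.1219, 0.1471]
tcp_rot: [2.234, 2.203, 0.007]
wrist_force: [1.7, 0.3, 9.5]
opening: 0.261
```

Request:
{"method": "apply_moves", "body": {"targets": [{"rx": 0, "ry": 0, "rz": 0, "dx": 0, "dy": -5, "dz": 0.5, "jaw": 0}, {"rx": 0, "ry": 0, "rz": 0, "dx": 0, "dy": -11, "dz": 0.5, "jaw": 0}, {"rx": 0, "ry": 0, "rz": 0, "dx": 0, "dy": -17, "dz": 0.5, "jaw": 0}, {"rx": 0, "ry": 0, "rz": 0, "dx": 0, "dy": -23, "dz": 0.5, "jaw": 0}, {"rx": 0, "ry": 0, "rz": 0, "dx": 0, "dy": -29, "dz": 0.5, "jaw": 0}, {"rx": 0, "ry": 0, "rz": 0, "dx": 0, "dy": -35, "dz": 0.5, "jaw": 0}, {"rx": 0, "ry": 0, "rz": 0, "dx": 0, "dy": -35, "dz": 0.5, "jaw": 0}]}}

```text
time: 9.15
tool_pos: [0.4879, 0.1224, 0.147]
tcp_rot: [2.233, 2.203, 0.007]
wrist_force: [0.4, -0.3, 12.3]
opening: 0.258
```

```bash
python3 - <<'E'
from h import *
from bench import ctrl
go(.445,.122,.147,89)
s=ctrl.read_camera("scene")["pixels"][:,:,::-1]
cv2.imwrite("pics/c5.png",cv2.resize(s[110:240,220:360],None,fx=4,fy=4,interpolation=cv2.INTER_CUBIC))
E
```

```text
d [ -1.  -42.9  -0.3] r [ 0.4 -0.   0.2] pos [0.4879 0.1224 0.147 ] F [ 0.4 -0.3 12.3] open 0.258 t 9.15
```

View pics/c5.png

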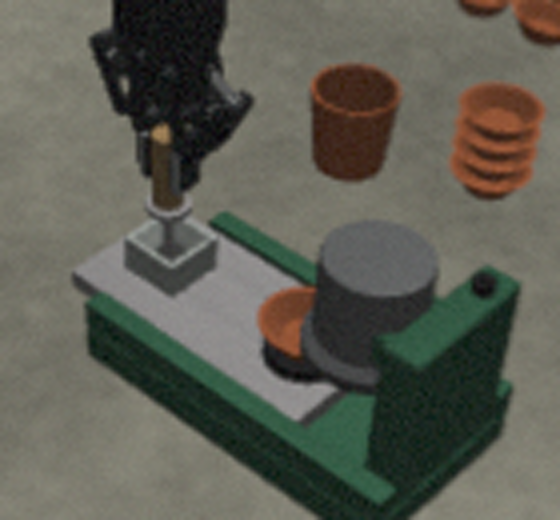

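The slide follows: the boss is at crop (170,250), the lamp shows at (285,320), and the tool is still upright. Continue to the stop.

Request:
{"method": "apply_moves", "body": {"targets": [{"rx": 0, "ry": 0, "rz": 0, "dx": 0, "dy": -6, "dz": 0, "jaw": 0}, {"rx": 0, "ry": 0, "rz": 0, "dx": 0, "dy": -12, "dz": 0, "jaw": 0}, {"rx": 0, "ry": 0, "rz": 0, "dx": 0, "dy": -18, "dz": 0, "jaw": 0}, {"rx": 0, "ry": 0, "rz": 0, "dx": 0, "dy": -24, "dz": 0, "jaw": 0}, {"rx": 0, "ry": 0, "rz": 0, "dx": 0, "dy": -30, "dz": 0, "jaw": 0}, {"rx": 0, "ry": 0, "rz": 0, "dx": 0, "dy": -35, "dz": 0, "jaw": 0}, {"rx": 0, "ry": 0, "rz": 0, "dx": 0, "dy": -38, "dz": 0, "jaw": 0}, {"rx": 0, "ry": 0, "rz": 0, "dx": 0, "dy": -38, "dz": 0, "jaw": 0}]}}

```text
time: 10.2
tool_pos: [0.4503, 0.1229, 0.147]
tcp_rot: [2.233, 2.202, 0.008]
wrist_force: [1.4, 0.0, 12.2]
opening: 0.258
```

Request:
{"method": "apply_moves", "body": {"targets": [{"rx": 0, "ry": 0, "rz": 0, "dx": 0, "dy": -2, "dz": 0, "jaw": 0}, {"rx": 0, "ry": 0, "rz": 0, "dx": 0, "dy": -4, "dz": 0, "jaw": 0}, {"rx": 0, "ry": 0, "rz": 0, "dx": 0, "dy": -4, "dz": 0, "jaw": 0}]}}

```text
time: 10.58
tool_pos: [0.4471, 0.1229, 0.1471]
tcp_rot: [2.232, 2.201, 0.011]
wrist_force: [4.3, -0.3, 10.1]
opening: 0.26
```

Request:
{"method": "apply_moves", "body": {"targets": [{"rx": 0, "ry": 0, "rz": 0, "dx": 0, "dy": -1, "dz": 0, "jaw": 0}, {"rx": 0, "ry": 0, "rz": 0, "dx": 0, "dy": -2, "dz": 0, "jaw": 0}, {"rx": 0, "ry": 0, "rz": 0, "dx": 0, "dy": -2, "dz": 0, "jaw": 0}]}}

```text
time: 10.95
tool_pos: [0.4454, 0.1229, 0.1471]
tcp_rot: [2.232, 2.2, 0.012]
wrist_force: [4.1, 0.2, 7.4]
opening: 0.259
```

Request:
{"method": "apply_moves", "body": {"targets": [{"rx": 0, "ry": 0, "rz": 0, "dx": 0, "dy": -1.5, "dz": 0.5, "jaw": 0}, {"rx": 0, "ry": 0, "rz": 0, "dx": 0, "dy": -3, "dz": 0.5, "jaw": 0}, {"rx": 0, "ry": 0, "rz": 0, "dx": 0, "dy": -3, "dz": 0.5, "jaw": 0}]}}

```text
time: 11.32
tool_pos: [0.443, 0.1229, 0.147]
tcp_rot: [2.231, 2.2, 0.013]
wrist_force: [4.9, -0.4, 9.5]
opening: 0.261
```

```bash
python3 - <<'E'
from h import *
from bench import ctrl
go(.445,.122,.147,89)
s=ctrl.read_camera("scene")["pixels"][:,:,::-1]
cv2.imwrite("pics/c6.png",cv2.resize(s[110:240,220:360],None,fx=4,fy=4,interpolation=cv2.INTER_CUBIC))
E
```

```text
d [-0.9  2.   0.1] r [ 0.7 -0.   0.2] pos [0.443  0.1229 0.147 ] F [ 4.9 -0.4  9.5] open 0.261 t 11.325
```

View pics/c6.png

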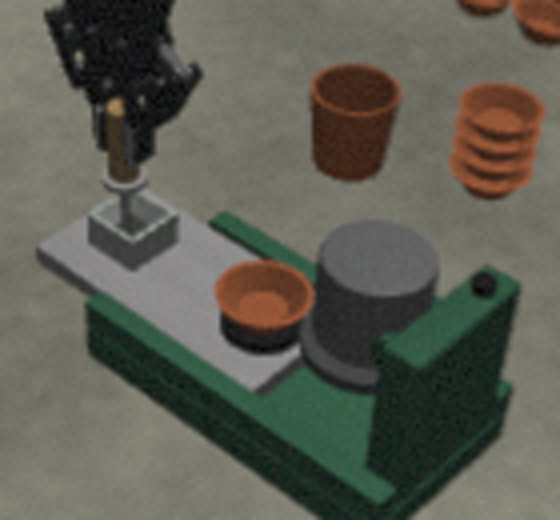

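```bash
python3 - <<'E'
from h import *
S=lambda x,y:(220+x/4,110+y/4)
S4=lambda x,y:(230+x/5,110+y/5)
a=[onz("scene",S4(*q),.078) for q in[(170,348),(285,348),(225,303),(228,378)]]
b=[onz("scene",S(*q),.078) for q in[(89,226),(179,222),(135,193),(135,245)]]
print(np.mean(a,0),np.mean(b,0),np.array(a)-b)
print(onz("scene",S(39,250),.05),onz("scene",S(75,277),.05))
for z in(.158,.098):print(proj("scene",[.443,.1229,z+.0137]))
E
```

```text
[0.54661615 0.11742597 0.078     ] [0.46045806 0.11746135 0.078     ] [[ 0.08561236  0.00209845  0.        ]
 [ 0.08792436 -0.0020087   0.        ]
 [ 0.08452002  0.00163509  0.        ]
 [ 0.0865756  -0.00186632  0.        ]]
[0.40865299 0.06764494 0.05      ] [0.45003088 0.06517007 0.05      ]
[250.38644393 136.04092404]
[250.5975837  152.91965579]
```

The slide is out by about 86±2 mm and the tool has begun to tilt, so it may or may not be at the stop. I'll grip harder, push a little more, and compare images numerically.

Request:
{"method": "apply_moves", "body": {"targets": [{"rx": 0, "ry": 0, "rz": 0, "dx": 0, "dy": 0, "dz": 0, "jaw": 0}, {"rx": 0, "ry": 0, "rz": 0, "dx": 0, "dy": -2, "dz": 0.5, "jaw": 0}, {"rx": 0, "ry": 0, "rz": 0, "dx": 0, "dy": -4, "dz": 0.5, "jaw": 0}, {"rx": 0, "ry": 0, "rz": 0, "dx": 0, "dy": -4, "dz": 0.5, "jaw": 0}], "newtons": 120}}

```text
time: 11.88
tool_pos: [0.4409, 0.1229, 0.1471]
tcp_rot: [2.229, 2.197, 0.019]
wrist_force: [10.7, -0.4, 6.4]
opening: 0.255
```

```bash
python3 - <<'E'
from h import *
from bench import ctrl
go(.445,.122,.147,89)
s=np.ascontiguousarray(ctrl.read_camera("scene")["pixels"][:,:,::-1])
c=cv2.resize(s[110:240,220:360],None,fx=4,fy=4,interpolation=cv2.INTER_CUBIC)
cv2.imwrite("pics/c7.png",c)
g=lambda i:cv2.cvtColor(i,cv2.COLOR_BGR2GRAY).astype(np.float32)
a,b=[g(cv2.imread(f"pics/c{k}.png")) for k in(6,7)]
for n,(x,y,w,h) in{"lamp":(210,255,90,100),"boss":(80,210,105,60),"edge":(30,225,50,50),"fixed":(330,230,150,120)}.items():
    r=cv2.matchTemplate(b[y-20:y+h+20,max(0,x-20):x+w+20],a[y:y+h,x:x+w],cv2.TM_CCOEFF_NORMED)
    m=cv2.minMaxLoc(r);print(n,(np.array(m[3])-20)/4,round(m[1],3))
E
```

```text
d [-0.9  4.1  0.2] r [ 1.  -0.   0.2] pos [0.4409 0.1229 0.1471] F [10.7 -0.4  6.4] open 0.255 t 11.875
lamp [0. 0.] 0.997
boss [0. 0.] 0.995
edge [0. 0.] 0.996
fixed [0. 0.] 0.995
```

The slide hasn't moved at all under 10.7 N, where about 3 N would move it, so it is at its stop. Ease off the wall, lift, and look at the tilt.

Request:
{"method": "apply_moves", "body": {"targets": [{"rx": 0, "ry": 0, "rz": 0, "dx": 0, "dy": 3, "dz": 0, "jaw": 0}, {"rx": 0, "ry": 0, "rz": 0, "dx": 0, "dy": 6, "dz": 0, "jaw": 0}, {"rx": 0, "ry": 0, "rz": 0, "dx": 0, "dy": 6, "dz": -15, "jaw": 0}, {"rx": 0, "ry": 0, "rz": 0, "dx": 0, "dy": 6, "dz": -35, "jaw": 0}, {"rx": 0, "ry": 0, "rz": 0, "dx": 0, "dy": 6, "dz": -60, "jaw": 0}, {"rx": 0, "ry": 0, "rz": 0, "dx": 0, "dy": 6, "dz": -85, "jaw": 0}, {"rx": 0, "ry": 0, "rz": 0, "dx": 0, "dy": 6, "dz": -105, "jaw": 0}, {"rx": 0, "ry": 0, "rz": 0, "dx": 0, "dy": 6, "dz": -105, "jaw": 0}]}}

```text
time: 12.92
tool_pos: [0.4407, 0.1231, 0.2489]
tcp_rot: [2.236, 2.205, 0.002]
wrist_force: [-0.1, -1.3, -0.6]
opening: 0.255
```

```bash
python3 - <<'E'
from h import *
go(.4998,-.2506,.2524,13.2)
E
```

```text
d [-372.8   64.3   -3.4] r [ 0.1 -0.1 76. ] pos [0.4407 0.1231 0.2489] F [-0.1 -1.3 -0.6] open 0.255 t 12.925
```

Request:
{"method": "apply_moves", "body": {"targets": [{"rx": 0, "ry": 0, "rz": 9.5, "dx": -34, "dy": 6, "dz": -1, "jaw": 0}, {"rx": 0, "ry": 0, "rz": 19, "dx": -68, "dy": 12, "dz": -2, "jaw": 0}, {"rx": 0, "ry": 0, "rz": 28.5, "dx": -102, "dy": 18, "dz": -3, "jaw": 0}, {"rx": 0, "ry": 0, "rz": 38, "dx": -136, "dy": 24, "dz": -4, "jaw": 0}, {"rx": 0, "ry": 0, "rz": 47.5, "dx": -170, "dy": 30, "dz": -4, "jaw": 0}, {"rx": 0, "ry": 0, "rz": 57, "dx": -204, "dy": 36, "dz": -4, "jaw": 0}, {"rx": 0, "ry": 0, "rz": 66.5, "dx": -238, "dy": 42, "dz": -4, "jaw": 0}, {"rx": 0, "ry": 0, "rz": 76, "dx": -272, "dy": 47, "dz": -4, "jaw": 0}]}}

```text
time: 13.92
tool_pos: [0.4828, -0.1502, 0.2501]
tcp_rot: [-3.119, -0.352, 0.004]
wrist_force: [0.6, -1.4, -1.1]
opening: 0.255
```

Request:
{"method": "apply_moves", "body": {"targets": [{"rx": 0, "ry": 0, "rz": 0, "dx": 0, "dy": 0, "dz": 0, "jaw": 0}, {"rx": 0, "ry": 0, "rz": 0, "dx": 0, "dy": 0, "dz": 0, "jaw": 0}]}}

```text
time: 14.18
tool_pos: [0.4829, -0.1488, 0.2508]
tcp_rot: [-3.118, -0.363, 0.003]
wrist_force: [-0.3, -0.3, -0.8]
opening: 0.253
```

```bash
python3 - <<'E'
from h import *
from bench import ctrl
go(.4998,-.2506,.2524,13.2)
s=ctrl.read_camera("scene")["pixels"][:,:,::-1];t=ctrl.read_camera("top")["pixels"][:,:,::-1]
p=ctrl.observe()["tool_pos"];print("pred tip",proj("scene",p-[0,0,.1114]),"top",proj("scene",p+[0,0,.0246]),proj("top",p-[0,0,.1114]))
def crop(i,x,y,w,h,k):return cv2.resize(i[y:y+h,x:x+w],None,fx=k,fy=k,interpolation=cv2.INTER_CUBIC)
cv2.imwrite("pics/c8.png",np.hstack([crop(s,120,110,130,145,4),crop(t,270,130,65,145,4)]))
E
```

```text
d [ -6.9 103.   -1.8] r [-0.1  0.1  0.1] pos [ 0.4829 -0.1488  0.2508] F [-0.3 -0.3 -0.8] open 0.253 t 14.175
pred tip [184.49693562 199.82556681] top [176.65289612 156.09900559] [319.2823159  210.57164102]
```

View pics/c8.png

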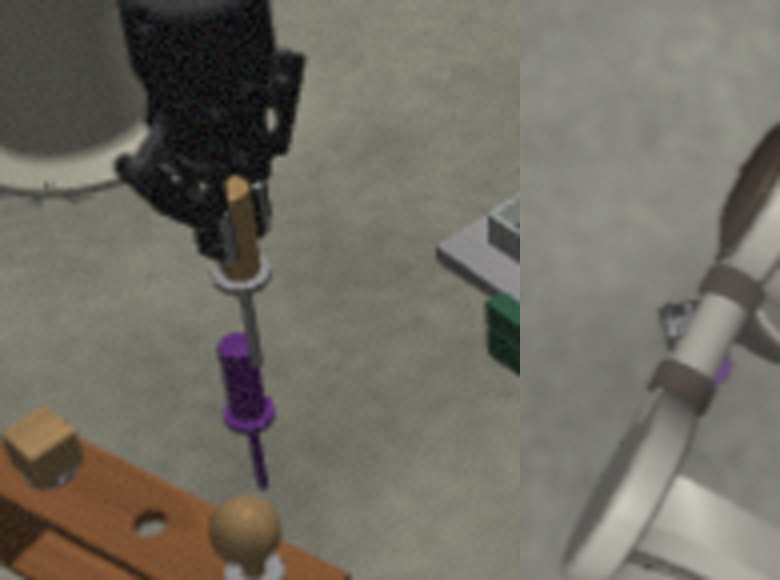

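The tool is tilted in the grip: handle top at crop (238,184), collar (241,275), tip (258,366), and the freed hole at (151,522). I'll fit the tilt.

```bash
python3 - <<'E'
from h import *
from scipy.optimize import least_squares
p=np.array([.4829,-.1488,.2508]);yd=np.array([np.sin(np.radians(13.3)),-np.cos(np.radians(13.3)),0])
obs=np.array([(238,184),(241,275),(258,366)])/4+[120,110]
L=[.030,-.033,-.106]
def pts(q):
    a,s,b=q; ax=np.array([0,0,1])*np.cos(a)-yd*np.sin(a)
    m=p+[0,0,s]+yd*b
    return [m+ax*l for l in L]
f=lambda q:np.r_[(np.array([proj("scene",x) for x in pts(q)])-obs).ravel(),(q[2])/.002]
r=least_squares(f,[0,-.005,0],x_scale=[.1,.01,.01]);print(np.degrees(r.x[0]),r.x[1:],r.fun.round(2),pts(r.x)[2])
S=lambda x,y:(120+x/4,110+y/4)
print("hole",onz("scene",S(151,522),.092))
E
```

```text
2.9620347891278884 [-0.008438   -0.00249879] [-1.65  0.48  0.45 -0.26 -0.76  0.11 -1.25] [ 0.48358524 -0.15169879  0.13650362]
hole [ 0.50297036 -0.25273404  0.092     ]
```

Request:
{"method": "apply_moves", "body": {"targets": [{"rx": 1, "ry": 0, "rz": 0, "dx": -2, "dy": 26, "dz": -2, "jaw": 0}, {"rx": 2, "ry": 0, "rz": 0, "dx": -4, "dy": 52, "dz": -2, "jaw": 0}, {"rx": 3, "ry": 0, "rz": 0, "dx": -6, "dy": 80, "dz": -2, "jaw": 0}, {"rx": 4, "ry": 0, "rz": 0, "dx": -7, "dy": 103, "dz": -2, "jaw": 0}, {"rx": 4, "ry": 0, "rz": 0, "dx": -7, "dy": 103, "dz": 10, "jaw": 0}, {"rx": 4, "ry": 0, "rz": 0, "dx": -7, "dy": 103, "dz": 25, "jaw": 0}, {"rx": 4, "ry": 0, "rz": 0, "dx": -7, "dy": 103, "dz": 25, "jaw": 0}, {"rx": 4, "ry": 0, "rz": 0, "dx": -7, "dy": 103, "dz": 25, "jaw": 0}]}}

```text
time: 15.28
tool_pos: [0.5004, -0.2507, 0.2273]
tcp_rot: [-3.052, -0.355, 0.013]
wrist_force: [-1.3, 0.0, -1.3]
opening: 0.253
```

```bash
python3 - <<'E'
from h import *
from bench import ctrl
go(.4998,-.2506,.1334,13.2)
s=ctrl.read_camera("scene")["pixels"][:,:,::-1]
p=ctrl.observe()["tool_pos"];print([proj("scene",p+[0,0,l-.0054]) for l in(.03,-.033,-.106)],proj("scene",[.4998,-.2506,.092]))
cv2.imwrite("pics/c9.png",cv2.resize(s[160:300,90:220],None,fx=4,fy=4,interpolation=cv2.INTER_CUBIC))
E
```

```text
d [-0.5  6.4 93.7] r [-4.   0.   0.1] pos [ 0.5004 -0.2507  0.2273] F [-1.3  0.  -1.3] open 0.253 t 15.275
[array([144.19703978, 190.62875977]), array([149.91659253, 211.38393583]), array([155.90371546, 232.90738337])] [157.70662477 239.2740192 ]
```

View pics/c9.png

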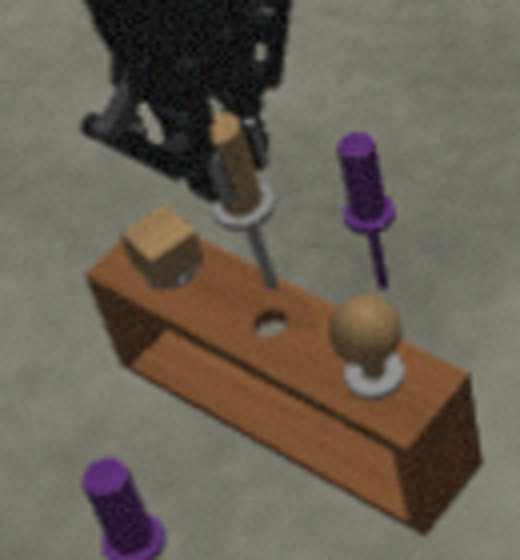

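The tool is upright now: top (225,120), collar (243,203) and tip (272,288), with the hole at (270,322). The tip lies slightly to the right of the hole line, so I'll compute the correction.

```bash
python3 - <<'E'
from h import *
S=lambda x,y:(90+x/4,160+y/4)
h=onz("scene",S(270,322),.092)
for z in(.113,.116,.119):
    d=(onz("scene",S(272,288),z)-h)*1e3; t=np.radians(13.3)
    print(z,d.round(1),"tool shift needed dx,dy",-(d[0]*np.cos(t)+d[1]*np.sin(t)),-(d[0]*np.sin(t)-d[1]*np.cos(t)))
c=onz("scene",S(243,203),.2273-.0054-.033); print(c-h)
E
```

```text
0.113 [-3.5  8.5 21. ] tool shift needed dx,dy 1.4359861821501345 9.077773844506972
0.116 [-1.   7.4 24. ] tool shift needed dx,dy -0.7367938279378696 7.402497286987831
0.119 [ 1.5  6.2 27. ] tool shift needed dx,dy -2.9095738380260774 5.727220729468589
[-0.00264165  0.00474743  0.0969    ]
```

Request:
{"method": "apply_moves", "body": {"targets": [{"rx": 0, "ry": 0, "rz": 0, "dx": 0, "dy": 5, "dz": 0, "jaw": 0}, {"rx": 0, "ry": 0, "rz": 0, "dx": 0, "dy": 5.5, "dz": 10, "jaw": 0}, {"rx": 0, "ry": 0, "rz": 0, "dx": 0, "dy": 6.2, "dz": 18, "jaw": 0}, {"rx": 0, "ry": 0, "rz": 0, "dx": 0, "dy": 6.8, "dz": 26, "jaw": 0}, {"rx": 0, "ry": 0, "rz": 0, "dx": 0, "dy": 7.4, "dz": 34, "jaw": 0}, {"rx": 0, "ry": 0, "rz": 0, "dx": 0, "dy": 7.4, "dz": 34, "jaw": 0}, {"rx": 0, "ry": 0, "rz": 0, "dx": 0, "dy": 7.4, "dz": 34, "jaw": 0}]}}

```text
time: 16.2
tool_pos: [0.5016, -0.2564, 0.1931]
tcp_rot: [-3.052, -0.353, 0.012]
wrist_force: [0.2, -0.2, -0.9]
opening: 0.255
```

The tip is about 10 mm below the rim with no contact. Continue down.

Request:
{"method": "apply_moves", "body": {"targets": [{"rx": 0, "ry": 0, "rz": 0, "dx": 0, "dy": 0.7, "dz": 10, "jaw": 0}, {"rx": 0, "ry": 0, "rz": 0, "dx": 0, "dy": 1.4, "dz": 20, "jaw": 0}, {"rx": 0, "ry": 0, "rz": 0, "dx": 0, "dy": 2.1, "dz": 30, "jaw": 0}, {"rx": 0, "ry": 0, "rz": 0, "dx": 0, "dy": 2.8, "dz": 40, "jaw": 0}, {"rx": 0, "ry": 0, "rz": 0, "dx": 0, "dy": 3.5, "dz": 50, "jaw": 0}, {"rx": 0, "ry": 0, "rz": 0, "dx": 0, "dy": 3.8, "dz": 54, "jaw": 0}, {"rx": 0, "ry": 0, "rz": 0, "dx": 0, "dy": 3.8, "dz": 54, "jaw": 0}]}}

```text
time: 17.08
tool_pos: [0.5014, -0.2563, 0.1384]
tcp_rot: [-3.051, -0.353, 0.013]
wrist_force: [-0.1, 0.4, -0.0]
opening: 0.255
```

Request:
{"method": "apply_moves", "body": {"targets": [{"rx": 0, "ry": 0, "rz": 0, "dx": 0, "dy": 0, "dz": 2, "jaw": 0}, {"rx": 0, "ry": 0, "rz": 0, "dx": 0, "dy": 0, "dz": 4, "jaw": 0}, {"rx": 0, "ry": 0, "rz": 0, "dx": 0, "dy": 0, "dz": 4, "jaw": 0}]}}

```text
time: 17.45
tool_pos: [0.5014, -0.2561, 0.1347]
tcp_rot: [-3.052, -0.353, 0.012]
wrist_force: [0.1, 0.7, -1.6]
opening: 0.251
```

Request:
{"method": "apply_moves", "body": {"targets": [{"rx": 0, "ry": 0, "rz": 0, "dx": 0, "dy": 0, "dz": 1, "jaw": 0}, {"rx": 0, "ry": 0, "rz": 0, "dx": 0, "dy": 0, "dz": 2, "jaw": 0}, {"rx": 0, "ry": 0, "rz": 0, "dx": 0, "dy": 0, "dz": 2, "jaw": 0}]}}

```text
time: 17.82
tool_pos: [0.5017, -0.2561, 0.1342]
tcp_rot: [-3.052, -0.353, 0.012]
wrist_force: [-2.7, 1.6, 6.9]
opening: 0.254
```

The collar is seated (6.9 N up). Release and retreat.

Request:
{"method": "apply_moves", "body": {"targets": [{"rx": 0, "ry": 0, "rz": 0, "dx": 0, "dy": 0, "dz": -0.5, "jaw": 0.35}, {"rx": 0, "ry": 0, "rz": 0, "dx": 0, "dy": 0, "dz": -0.5, "jaw": 0.5}, {"rx": 0, "ry": 0, "rz": 0, "dx": 0, "dy": 0, "dz": -0.5, "jaw": 0.7}, {"rx": 0, "ry": 0, "rz": 0, "dx": 0, "dy": 0, "dz": -0.5, "jaw": 1}, {"rx": 0, "ry": 0, "rz": 0, "dx": 0, "dy": 0, "dz": -0.5, "jaw": 1}, {"rx": 0, "ry": 0, "rz": 0, "dx": 0, "dy": 0, "dz": -0.5, "jaw": 1}, {"rx": 0, "ry": 0, "rz": 0, "dx": 0, "dy": 0, "dz": -0.5, "jaw": 1}]}}

```text
time: 18.7
tool_pos: [0.5014, -0.256, 0.1332]
tcp_rot: [-3.052, -0.353, 0.012]
wrist_force: [0.0, -0.0, -0.7]
opening: 1.0
```

Request:
{"method": "apply_moves", "body": {"targets": [{"rx": 0, "ry": 0, "rz": 0, "dx": 0, "dy": 0, "dz": -20, "jaw": 1}, {"rx": 0, "ry": 0, "rz": 0, "dx": 0, "dy": -2, "dz": -50, "jaw": 1}, {"rx": 0, "ry": 0, "rz": 0, "dx": 0, "dy": -4, "dz": -90, "jaw": 1}, {"rx": -2, "ry": 0, "rz": 0, "dx": 0, "dy": -5, "dz": -130, "jaw": 1}, {"rx": -4, "ry": 0, "rz": 0, "dx": 0, "dy": -45, "dz": -150, "jaw": 1}, {"rx": -4, "ry": 0, "rz": 0, "dx": 0, "dy": -100, "dz": -150, "jaw": 1}, {"rx": -4, "ry": 0, "rz": 0, "dx": 0, "dy": -150, "dz": -150, "jaw": 1}, {"rx": -4, "ry": 0, "rz": 0, "dx": 0, "dy": -150, "dz": -150, "jaw": 1}]}}

```text
time: 19.7
tool_pos: [0.4693, -0.118, 0.294]
tcp_rot: [3.12, 0.367, 0.002]
wrist_force: [-0.8, -0.8, -0.1]
opening: 0.999
```

```bash
python3 - <<'E'
from h import *
from bench import ctrl
go(.4998,-.2506,.1334,13.2)
s=ctrl.read_camera("scene")["pixels"][:,:,::-1]
cv2.imwrite("pics/c10.png",cv2.resize(s[90:310,80:380],None,fx=2.6,fy=2.6,interpolation=cv2.INTER_CUBIC))
E
```

```text
d [ -1.3 136.  160.6] r [ 0.  -0.1  0.2] pos [ 0.4693 -0.118   0.294 ] F [-0.8 -0.8 -0.1] open 0.999 t 19.7
```

View pics/c10.png

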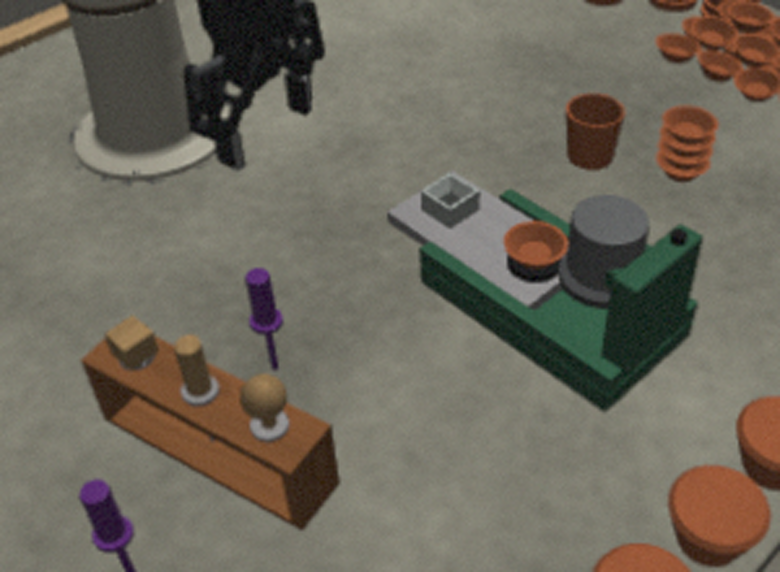

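The pin tool hangs upright in the middle hole at (195,370). The slide's end corner at (389,213) matches its position at the stop, and everything else is in place.

```bash
python3 -c "
from bench import ctrl
print(ctrl.sign_off())"
```

```text
the job is handed in; nothing more can be done
None
```

The job is done and handed in at about 19.7 s of the 48 s allowed; sign-off gives no verdict, so whether it passed is unconfirmed.

I took the pale straight-handled pin tool from the middle hole and pressed the button onto its hard stop. With it held down, I pushed the slide out, then hung the tool back upright in the same hole and withdrew.

**What the last checks showed:**
- **Slide:** At the end it did not move between pictures under 10.7 N, where about 3 N would move it, so I take it to be at its stop. My picture measurement gave about 86 mm out (good to about 2 mm), a little short of the nominal 90 mm. After the tool was lifted, the slide's end was within a pixel of where it had been at the stop.
- **Button:** It stayed pressed the whole way by the force readings (vertical force 6–12 N, tip height unchanged). It dipped to 6.4 N, below the 7 N holding figure, only in the final push against the stop.
- **Tool:** It tilted 3–4° in the grip at the slide's stop. I corrected that before hanging it. The collar seated with a 6.9 N reaction, and the final picture shows it upright and free of the gripper.
- **Bystanders:** The pot, lamp stack, ball tool, square tool and the purple look-alikes look unmoved in the final picture.

Two early move calls were refused for missing keys; nothing moved. I viewed 11 pictures, one over the budget of 10.

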